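Find the lid's balance point and hold it there

TASK

The lid of the small steel ingredient bin needs its stay set. Take the lid by its bar and gently, without letting it drop or bang, swing it all the way back until you feel its stop; then bring it back to the point where it balances over its hinge and would fall neither way. Finish while still gripping the bar with the lid held still at that balance point, and leave the jars and the bowl alone.

Things in the scene. Friction and masses are not known exactly. Their poses are not given: they have to be found in the camera images.
- bin: open-topped box of stainless steel, fixed to the table, 200 mm (its x) by 160 mm (its y) by 90 mm high; origin at the centre of its underside, z up. Its lid is hinged along the rim of its -y side; the free edge rises from the +y side. A jar stands loose 155 to 175 mm off its centre on its +x side, a jar and a bowl 240 to 270 mm off on its -y side, lower than the opened lid
- hinge (a point): middle of the lid's hinge line, which runs along the bin's x axis: 80 mm from the bin's centre towards its -y, 90 mm above the table. Its axes are the bin's
- bar (a point): middle of the lid's grip bar: round steel, 12 mm thick, parallel to the hinge line and 220 mm from it, 118 mm free between its two arms, 54 mm clear of the lid's free edge. Lid shut: centre 94 mm above the table, out past the bin's +y side, nothing under it. Pinched from above across its length it turns between the fingers, so the gripper may point down all the way
- masscentre (a point): the lid's centre of mass, 81 mm from the hinge line along the lid and 23 mm above the hinge line with the lid shut. The lid is in balance when this point is straight above the hinge line; a short capped neck (72 mm across, 50 mm high) on the lid's upper face draws it off the plate, so the plate is not upright then
- lid (a joint): angle of the lid: 0 shut (as at the start), grows as it opens, 1.571 with the plate upright, 2.10 against its back stop. It balances at 1.30 (plate still leaning 16 degrees short of upright, towards shut). The steel lid (206 by 163 mm, 0.5 to 0.9 kg, unknown) swings almost without friction: released on one side of the balance it falls shut, on the other it falls back on the stop
- jar_a: a loose filled jar with a metal cap, 74 mm across, 105 mm high, on the bin's +x side; origin at the centre of its underside; leave alone
- jar_b: a loose filled jar with a metal cap, 74 mm across, 105 mm high, on the bin's -y side; origin at the centre of its underside; leave alone
- bowl: the loose steel bowl, 100 mm across, 45 mm high, on the bin's -y side; origin at the centre of its underside; leave alone

How it is judged:
On the way:
1. the lid has been swung back to its stop (joint lid above 2.03 rad; the stop is at 2.10) (value of joint lid above 2.03 rad), for 0.1 s.
At the end, for the whole second after the job is handed in: the lid is within 0.06 rad of its balance angle (1.30 rad), still (under 0.06 rad/s), the fingers grip it with more than 1 N, no jar or bowl touches it, and the program has ended while holding (value of joint lid between 1.237 and 1.357 rad and velocity of joint lid between -0.06 and 0.06 rad/s and contact force between the fingers and lid above 1 N and contact force between each of jar_a, jar_b, bowl and lid below 0.1 N); the arm keeps its last pose, push and grip.
It fails at once if the lid is let fall or flung (over 2 rad/s) (velocity of joint lid above 2 rad/s or velocity of joint lid below -2 rad/s).
It fails at once if a jar or the bowl is moved more than 20 mm or tipped (distance of any of jar_a, jar_b, bowl from where it was at the start of the episode above 0.02 m or angle between any of jar_a, jar_b, bowl's own z axis and vertical above 0.3 rad).
It also fails if it takes over 53 s, if anything falls off the work surface, if the arm or the gripper's body presses on something with over 40 N, if the wrist force passes 120 N, or if a joint passes its speed limit or range.

ROBOT

A 7-joint arm with a two-finger parallel gripper is mounted at the origin on the work surface. World frame = base frame: x ahead of the robot, y to its left, z up, the work surface at z = 0. Lengths are in m, angles in rad, forces in N, time in s.
With the tool pointing down it reaches from about 0.425 to 0.925 m from the base axis. Payload 6.8 kg.
Tool frame: the origin (TCP) lies at the very end of the fingers, on their centre line; the grasp point (between the pads) lies 19 mm behind it; y points along the fingers, z is the direction in which the jaws open and shut, and the axes are right-handed (so a half turn about y gives the same grasp; the last joint's range is limited). The gripper opens to 85 mm and grips with 20 to 120 N. Pads are 22 mm wide; open, the fingers measure 114 mm over their backs; the gripper's body (76 mm by 85 mm) begins 54 mm behind the grasp point. The pads swing forward as they close: fully open they stand 13 mm farther back than shut.
Start: joints at [-0.108, 0.477, 0.022, 1.555, -0.011, 1.109, -0.083], TCP at [0.675, 0, 0.231] pointing down, gripper open.
Joint ranges: [-2.96, 2.96], [-0.34, 2.1], [-1.41, 1.46], [0.24, 2.44], [-1.37, 4.51], [0.17, 1.92], [-2.96, 2.96]. Speed limits (rad/s): [2.39, 2.39, 3.14, 3.14, 3.14, 3.14, 3.14].

INTERFACE

Orientations are given as a unit quaternion [w, x, y, z].
In Python, from station import * gives the robot as it stands.
- The arm moves only by the shell command python3 -m jog 'ROWS' [OPENING] [FORCE]. ROWS is JSON, a list of rows, each a list of 2 entries, a list of its own where there are three numbers: the shift along the tool's x, y, z in mm, then the turn about the tool's y in rad. A call has 1 to 20 rows; each row is the pose to reach, as a shift and turn from the pose commanded when the call began, along the tool's axes at that moment; what a row does not reach only later rows make up. A row lasts 1/12 s, in which the tool goes at most 41.7 mm and 7.16 degrees, less where a joint would pass 70% of its speed; a pose out of reach is approached as far as the arm can. A call with a gripper value outside its range is refused whole. OPENING is the finger opening in mm, from 0 to 85.4, set as the call begins (- or left out, the last holds). The fingers move at their own pace and stop on an object; FORCE is the grip in N (left out, the last holds). Time passes only in rows, so rows that repeat a pose let the fingers close. It gives the time, the measured TCP pose, the force and the opening at its end, in the units of the state.
- get_obs(): the state, without advancing time (a new reading comes with each control period).
- read_camera(name): name is "scene" or "side" or "wrist"; returns a dict with "img" (400x640x3 uint8, red, green, blue), "depth" (400x640 float32, m along the optical axis (not along the pixel's ray), 0 where there is no reading), "fx", "fy", "cx", "cy" (pixels), "k1" (the pictures are not rectified: a ray, as slopes to the right and down, at radius r is drawn at 1 + k1 r^2 times it, then the intrinsics apply), "rvec" (rotation vector, rad) and "tvec" (3), from world to camera coordinates, as OpenCV has them. Camera axes: x right, y down, z forward; pixel columns grow to the right and rows downward; lengths in m; the calibration is good to about 2 mm. A picture is of the moment at which its call begins.
- hand_in(): hands the job in, once; it reports no verdict.
The state is a dict: "t": time; "q": joint angles; "joint_vel": joint speeds; "joint_torque": joint torques, N m; "eef_pos": TCP position; "tool_rot": TCP orientation; "contact_force": force on the tool from outside, world axes, zero at the start; "torque": the same for the moment, N m; "gripper_width": opening from 0.0 (shut) to 1.0 (fully open).
Only numpy, scipy, OpenCV 4.12 (cv2) and the standard library are available. Lean on these libraries where they do the work, as an engineer would, in place of code of your own. Each camera call takes 0.05 s, during which the arm holds its last target.

## Working session

There is one attempt and no reset: what is moved stays moved. The work goes in short steps, Python scripts to look and compute and a shell command to move; the robot and the scene stay as the last step left them, time stands still between calls to the robot, and variables do not carry over. Pictures are saved under pics/ and viewed, and the job is handed in when it is done.

```bash
ls; mkdir -p pics
python3 - <<'E'
from station import *
import cv2
o=get_obs(); print({k:o[k] for k in ('t','eef_pos','tool_rot','contact_force','gripper_width')})
for n in ("scene","side","wrist"):
    c=read_camera(n); cv2.imwrite(f"pics/{n}0.png",c["img"][:,:,::-1]); print(n,c["fx"],c["fy"],c["cx"],c["cy"],c["k1"],c["rvec"],c["tvec"])
E
```

```text
pics
{'t': 0.0, 'eef_pos': array([ 6.74400685e-01, -3.00666199e-05,  2.30314631e-01]), 'tool_rot': array([-0.49950523,  0.50048157, -0.50042842,  0.49958394]), 'contact_force': array([ 0.74665653, -0.2451898 ,  0.80975067]), 'gripper_width': 0.9974924372003368}
scene 422.7151783925706 422.7151783925706 320.1962607844631 200.4114320785516 0.025585869406716498 [ 1.36887746  2.00752997 -1.00680202] [ 0.22430884 -0.22549037  1.30642089]
side 474.61812270952623 474.61812270952623 321.8934893024702 190.93010416025493 -0.08944315675878757 [ 2.33652669 -0.27248508  0.0882407 ] [-0.56236774  0.14952454  1.00434427]
wrist 337.9879479239422 337.9879479239422 322.40693948762697 192.56309688777293 -0.059345358326356706 [-2.83736873e+00  1.88236424e-04  8.19429135e-04] [-0.67373108 -0.03879261  0.37941482]
```

View pics/scene0.png

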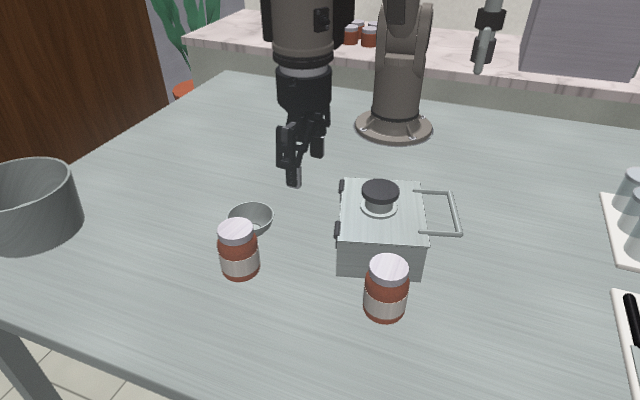

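View pics/side0.png

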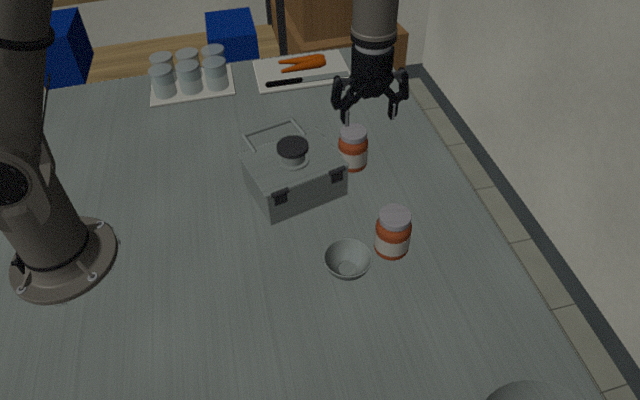

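View pics/wrist0.png

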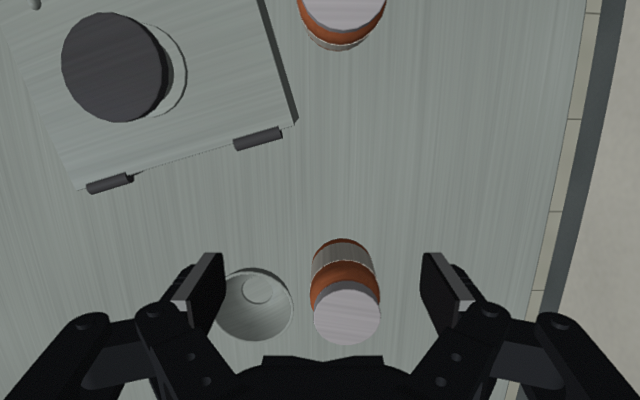

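The scene view shows the bin at about (380,225) px. Its bar's outer corners are at (455,192) and (461,235), the hinge barrels at (340,186) and (337,231), jar_a at (387,290), and jar_b and the bowl at (240,240). The side view agrees: bar corners at (245,135) and (296,122), barrels at (280,196) and (337,175).

```bash
cat > h.py <<'E'
import numpy as np, cv2
from scipy.spatial.transform import Rotation as R
def ray(c,u,v):
    K=np.array([[c["fx"],0,c["cx"]],[0,c["fy"],c["cy"]],[0,0,1.]])
    p=cv2.undistortPoints(np.array([[[u,v]]],float),K,np.array([c["k1"],0,0,0.]))[0,0]
    Rm=cv2.Rodrigues(np.array(c["rvec"],float))[0]; t=np.array(c["tvec"]).ravel()
    d=Rm.T@np.array([p[0],p[1],1.]); return -Rm.T@t, d
def onz(c,u,v,z):
    o,d=ray(c,u,v); return o+d*(z-o[2])/d[2]
def dep(c,u,v):
    o,d=ray(c,u,v); return o+d*c["depth"][int(v),int(u)]
E
python3 - <<'E'
from station import *
from h import *
s=read_camera("scene"); d=read_camera("side"); w=read_camera("wrist")
def crop(c,x0,y0,x1,y1,k,n): cv2.imwrite(n,cv2.resize(c["img"][y0:y1,x0:x1,::-1],None,fx=k,fy=k,interpolation=cv2.INTER_CUBIC))
crop(s,320,160,480,280,5,"pics/sc.png"); crop(d,230,105,360,225,5,"pics/dc.png")
np.set_printoptions(precision=4,suppress=True)
for n,c,pts in (("s",s,[(455,192),(461,235),(341,180),(336,244),(428,248),(425,181)]),("d",d,[(245,135),(296,122),(270,192),(347,170),(240,153),(318,130)]),("w",w,[(78,190),(297,122)])):
    for p in pts: print(n,p,onz(c,*p,0.094),dep(c,*p))
E
```

```text
s (455, 192) [0.4226 0.2219 0.094 ] [ 0.2803  0.2218 -0.0007]
s (461, 235) [0.555  0.2488 0.094 ] [0.5563 0.2487 0.0951]
s (341, 180) [ 0.4663 -0.0104  0.094 ] [ 0.4684 -0.0097  0.0955]
s (336, 244) [0.6599 0.0475 0.094 ] [0.633  0.0385 0.0679]
s (428, 248) [0.6109 0.1996 0.094 ] [ 0.5043  0.1954 -0.0004]
s (425, 181) [0.4046 0.1575 0.094 ] [0.2611 0.1455 0.0007]
d (245, 135) [0.4355 0.2122 0.094 ] [0.4354 0.2057 0.0989]
d (296, 122) [0.5656 0.233  0.094 ] [ 0.5844  0.3629 -0.0023]
d (270, 192) [0.4661 0.0022 0.094 ] [0.4661 0.0024 0.0938]
d (347, 170) [0.6426 0.0297 0.094 ] [0.6472 0.0457 0.079 ]
d (240, 153) [0.4167 0.1471 0.094 ] [0.4167 0.1491 0.0924]
d (318, 130) [0.6117 0.1874 0.094 ] [0.636  0.3071 0.0008]
w (78, 190) [ 0.4555 -0.0088  0.094 ] [ 0.3819 -0.0375 -0.0001]
w (297, 122) [0.6534 0.0491 0.094 ] [0.6466 0.04   0.0013]
```

View pics/sc.png

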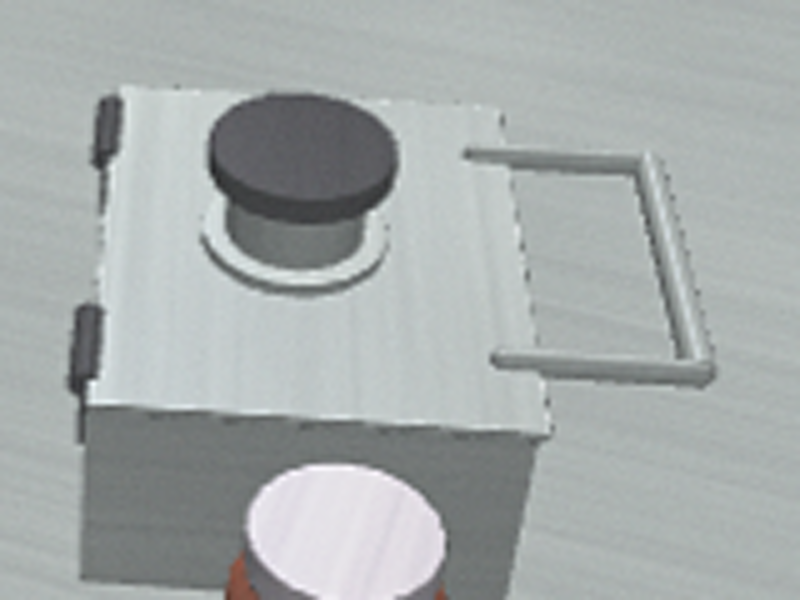

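View pics/dc.png

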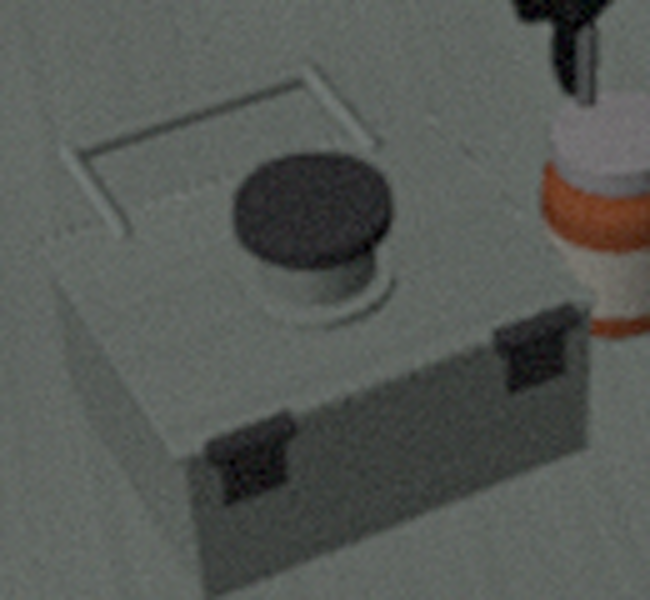

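Run:
```python
from station import *
from h import *
s=read_camera("scene"); d=read_camera("side"); w=read_camera("wrist")
np.set_printoptions(precision=4,suppress=True)
def X(l,z): return [onz(c,*p,z) for c,p in l]
B=X([(s,(450,191.4)),(s,(461.6,234.4)),(d,(244,135.4)),(d,(291.6,119.4))],.094); print(np.array(B))
Lp=np.array(X([(s,(344,177.4)),(s,(420,182.4)),(s,(430,247)),(s,(337.6,240.6)),(d,(266.5,196)),(d,(241.5,161)),(w,(78,190)),(w,(297,122))],.096)); print(Lp)
# depth cloud of top plate
ys,xs=np.mgrid[150:260,330:440]; pts=[]
for c,(x0,y0,x1,y1) in ((s,(330,170,470,260)),(d,(235,105,360,200))):
    P=np.array([dep(c,u,v) for v in range(y0,y1) for u in range(x0,x1)])
    m=(P[:,2]>.088)&(P[:,2]<.104); Q=P[m]; 
    print(len(Q),np.median(Q[:,2]),cv2.minAreaRect((Q[:,:2]*1000).astype(np.float32)))
    pts.append(Q)
Q=np.vstack(pts); np.save("q.npy",Q)
# jar caps, bowl
for c,n,p in ((s,'jb',(237,228)),(s,'ja',(390,267)),(d,'jb',(395,214)),(d,'ja',(353,131)),(s,'bowl',(251,215)),(d,'bowl',(347,262)),(s,'knob',(380,186)),(d,'knob',(292,145))): print(n,dep(c,*p))
```

```text
[[0.4241 0.2121 0.094 ]
 [0.5529 0.2496 0.094 ]
 [0.4329 0.2112 0.094 ]
 [0.5568 0.2465 0.094 ]]
[[ 0.4573 -0.0067  0.096 ]
 [ 0.4168  0.1489  0.096 ]
 [ 0.6094  0.2025  0.096 ]
 [ 0.6526  0.0479  0.096 ]
 [ 0.457  -0.0099  0.096 ]
 [ 0.4173  0.1154  0.096 ]
 [ 0.4572 -0.0083  0.096 ]
 [ 0.6538  0.0493  0.096 ]]
5285 0.09462801420666078 ((545.486328125, 129.2488555908203), (257.8047180175781, 232.1272735595703), 15.843996047973633)
4173 0.09515792100398035 ((566.957763671875, 135.32125854492188), (296.76409912109375, 233.2332000732422), 15.422785758972168)
jb [ 0.6958 -0.1292  0.1043]
ja [0.6897 0.1507 0.1039]
jb [ 0.698  -0.131   0.1054]
ja [0.6903 0.1522 0.1023]
bowl [ 0.5606 -0.1849  0.0173]
bowl [ 0.596  -0.1508  0.0059]
knob [0.5243 0.0869 0.1405]
knob [0.5325 0.0902 0.1395]
```

```bash
cat >> h.py <<'E'
YAW=np.deg2rad(15.5)
def bar(th,hinge=np.array([0.5547,0.0234,0.09]),yaw=YAW,off=0.004):
    ey=np.array([-np.sin(yaw),np.cos(yaw),0]); ez=np.array([0,0,1.])
    return hinge+ey*(.22*np.cos(th)-off*np.sin(th))+ez*(.22*np.sin(th)+off*np.cos(th))
def tool(o):
    q=np.array(o["tool_rot"]); return R.from_quat([q[1],q[2],q[3],q[0]]).as_matrix()
def shift(o,p): # mm in tool axes
    return tool(o).T@(np.array(p)-np.array(o["eef_pos"]))*1000
E
python3 - <<'E'
from station import *
from h import *
np.set_printoptions(precision=4,suppress=True)
o=get_obs(); print(tool(o)); b=bar(0); print(b); print(shift(o,[b[0],b[1],.18]))
for a in (1.3,-1.3): print(a,(tool(o)@R.from_rotvec([0,a,0]).as_matrix())[:,2], [-np.sin(YAW),np.cos(YAW)])
E
```

```text
[[-0.0001 -0.0001  1.    ]
 [-1.     -0.     -0.0001]
 [ 0.     -1.     -0.0001]]
[0.4959 0.2354 0.094 ]
[-235.4017   51.2334 -179.0807]
1.3 [ 0.2674 -0.9636 -0.    ] [np.float64(-0.26723837607825685), np.float64(0.963630453208623)]
-1.3 [ 0.2676  0.9635 -0.    ] [np.float64(-0.26723837607825685), np.float64(0.963630453208623)]
```

```bash
python3 -m jog '[[[-20,0,-15],0.1],[[-40,0,-30],0.2],[[-60,0,-45],0.3],[[-80,0,-60],0.4],[[-100,0,-75],0.5],[[-120,0,-90],0.6],[[-140,0,-105],0.7],[[-160,5,-120],0.8],[[-180,15,-135],0.9],[[-200,25,-150],1.0],[[-215,35,-165],1.1],[[-230,45,-175],1.2],[[-235,51,-179],1.3],[[-235,51,-179],1.3],[[-235,51,-179],1.3],[[-235,51,-179],1.3]]' 50 40
python3 - <<'E'
from station import *
from h import *
np.set_printoptions(precision=4,suppress=True)
o=get_obs(); print(o['t'],o['eef_pos'],tool(o)[:,2],o['gripper_width'],o['contact_force'],o['q'])
for n in("wrist","side"): cv2.imwrite(f"pics/{n}1.png",read_camera(n)["img"][:,:,::-1])
E
```

```text
t: 1.78
eef_pos: [0.4969, 0.2344, 0.1809]
tool_rot: [-0.096, 0.096, -0.701, 0.701]
contact_force: [-0.1, -0.1, -0.4]
gripper_width: 0.581
1.7833 [0.4969 0.2344 0.1809] [ 0.2692 -0.9631  0.0002] 0.5814044577378068 [-0.0661 -0.0621 -0.4451] [-0.6897  0.3278  0.1659  1.9193 -0.0673  0.8988 -1.7888]
```

View pics/wrist1.png

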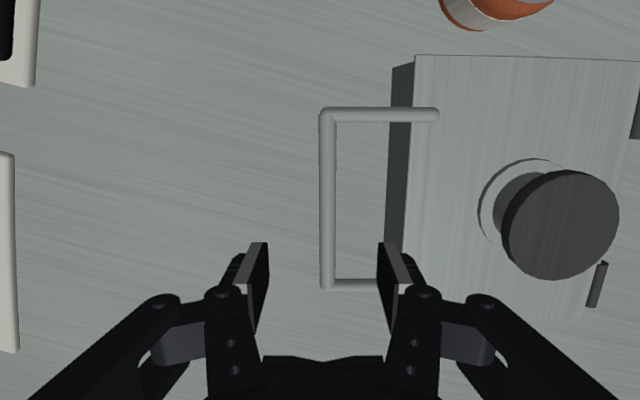

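View pics/side1.png

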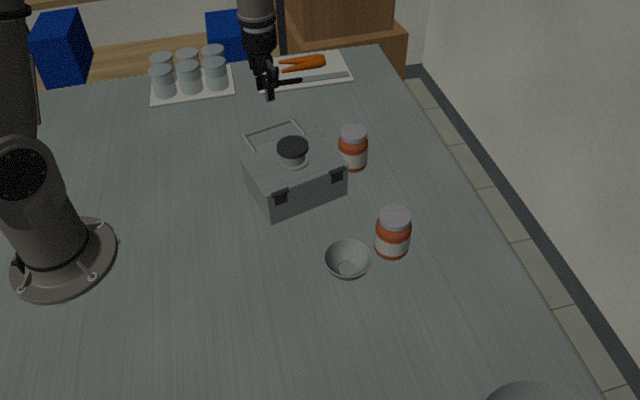

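The wrist view shows the bar running from (327,112) to (327,285) px, nearly vertical, so it is centred between the pads. Next I'll measure the bar and hinge from this view.

Run:
```python
from station import *
from h import *
np.set_printoptions(precision=4,suppress=True)
w=read_camera("wrist"); o=get_obs()
a=onz(w,326.5,120,.094);b=onz(w,327,275,.094); e1=onz(w,326,113,.094); e2=onz(w,327,284,.094)
print(a,b,e1,e2,(e1+e2)/2); v=a-b; print("yaw",np.rad2deg(np.arctan2(v[1],v[0])))
m=(e1+e2)/2; print("shift",shift(o,[m[0],m[1],.075]), shift(o,m))
h=onz(w,600,285,.09); print('barrel',h, "cap edges",onz(w,416,56,.096),onz(w,404,235,.096))
ey=np.array([-np.sin(YAW),np.cos(YAW),0]); print((m-h)@ey)
```

```text
[0.5506 0.2464 0.094 ] [0.4376 0.2142 0.094 ] [0.555  0.2479 0.094 ] [0.4299 0.212  0.094 ] [0.4924 0.23   0.094 ]
yaw 15.896690428182158
shift [  5.6479 105.8771   2.9132] [ 5.6259 86.8771  2.9119]
barrel [ 0.4836 -0.0109  0.09  ] cap edges [0.605  0.2025 0.096 ] [0.486  0.1688 0.096 ]
0.2297488985261931
```

```bash
python3 -m jog '[[[3,15,3],0.005],[[5,30,3],0.005],[[5,45,3],0.005],[[5,60,3],0.005],[[5,75,3],0.005],[[5,90,3],0.005],[[5,100,3],0.005],[[5,106,3],0.005],[[5,106,3],0.005],[[5,106,3],0.005]]'
python3 -m jog '[[[0,0,0],0],[[0,0,0],0],[[0,0,0],0],[[0,0,0],0],[[0,0,0],0],[[0,0,0],0],[[0,0,0],0],[[0,0,0],0],[[0,0,0],0],[[0,0,0],0]]' 0 40
python3 - <<'E'
from station import *
from h import *
np.set_printoptions(precision=4,suppress=True)
o=get_obs(); print(o['t'],o['eef_pos'],tool(o)[:,2],o['gripper_width'],o['contact_force'],o['q'])
for n in("wrist","side"): cv2.imwrite(f"pics/{n}2.png",read_camera(n)["img"][:,:,::-1])
E
```

```text
t: 2.77
eef_pos: [0.4924, 0.2307, 0.0746]
tool_rot: [0.094, -0.094, 0.701, -0.701]
contact_force: [0.3, -0.1, -0.6]
gripper_width: 0.585
t: 3.6
eef_pos: [0.4928, 0.2299, 0.0751]
tool_rot: [-0.094, 0.093, -0.701, 0.701]
contact_force: [0.5, -4.5, 6.7]
gripper_width: 0.125
3.6 [0.4928 0.2299 0.0751] [ 0.262  -0.9651  0.0008] 0.12482008730838934 [ 0.5492 -4.4721  6.7357] [-0.6643  0.4708  0.1417  2.0057 -0.1014  0.6709 -1.764 ]
```

View pics/wrist2.png

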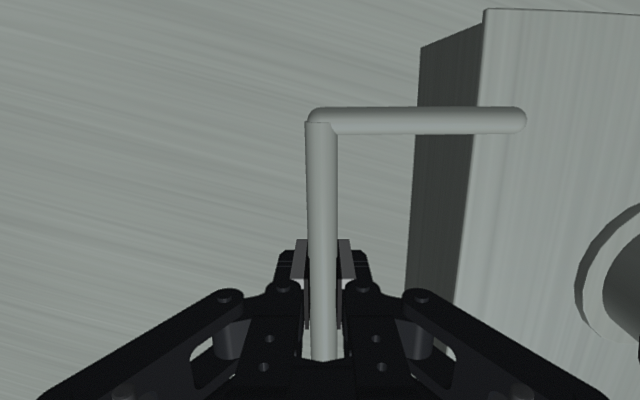

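```bash
cat >> h.py <<'E'
def yz(t0,t1,f=np.arctan2(4,220),r=.22004e3):
    # tool y (down), tool z (-ey)
    return round(-r*(np.sin(t1+f)-np.sin(t0+f)),1), round(r*(np.cos(t0+f)-np.cos(t1+f)),1)
E
python3 - <<'E'
from h import *
print([(t,yz(0,t)) for t in (.02,.05,.09,.13,.17,.21,.25,.3,.35,.4,.45,.5,.55,.6,.65,.7,.74,.77,.79,.8)])
E
```

```text
[(0.02, (np.float64(-4.4), np.float64(0.1))), (0.05, (np.float64(-11.0), np.float64(0.5))), (0.09, (np.float64(-19.8), np.float64(1.2))), (0.13, (np.float64(-28.5), np.float64(2.4))), (0.17, (np.float64(-37.2), np.float64(3.8))), (0.21, (np.float64(-45.8), np.float64(5.7))), (0.25, (np.float64(-54.3), np.float64(7.8))), (0.3, (np.float64(-64.8), np.float64(11.0))), (0.35, (np.float64(-75.2), np.float64(14.7))), (0.4, (np.float64(-85.4), np.float64(18.9))), (0.45, (np.float64(-95.3), np.float64(23.6))), (0.5, (np.float64(-105.0), np.float64(28.9))), (0.55, (np.float64(-114.4), np.float64(34.5))), (0.6, (np.float64(-123.5), np.float64(40.7))), (0.65, (np.float64(-132.3), np.float64(47.3))), (0.7, (np.float64(-140.8), np.float64(54.3))), (0.74, (np.float64(-147.3), np.float64(60.2))), (0.77, (np.float64(-152.0), np.float64(64.8))), (0.79, (np.float64(-155.1), np.float64(68.0))), (0.8, (np.float64(-156.6), np.float64(69.6)))]
```

```bash
python3 -m jog '[[[0,-4,0],0],[[0,-11,0.5],0],[[0,-20,1],0],[[0,-28.5,2.5],0],[[0,-37,4],0],[[0,-46,5.5],0],[[0,-54,8],0],[[0,-65,11],0],[[0,-75,14.5],0],[[0,-85,19],0],[[0,-95,23.5],0],[[0,-105,29],0],[[0,-114,34.5],0],[[0,-123.5,40.5],0],[[0,-132,47],0],[[0,-141,54],0],[[0,-147,60],0],[[0,-152,65],0],[[0,-155,68],0],[[0,-156.5,69.5],0]]'
cat > st.py <<'E'
from station import *
from h import *
import sys
np.set_printoptions(precision=4,suppress=True)
o=get_obs(); print(o['t'],o['eef_pos'],tool(o)[:,2],o['gripper_width'],o['contact_force'],'tool',tool(o).T@o['contact_force'])
for n in sys.argv[2:]: cv2.imwrite(f"pics/{n}{sys.argv[1]}.png",read_camera(n)["img"][:,:,::-1])
E
python3 st.py 3 side scene
```

```text
t: 5.37
eef_pos: [0.5108, 0.1661, 0.2327]
tool_rot: [0.095, -0.093, 0.702, -0.699]
contact_force: [3.2, 5.4, 1.8]
gripper_width: 0.121
5.3667 [0.5108 0.1661 0.2327] [ 0.2641 -0.9645 -0.0035] 0.12076674517535567 [3.2216 5.436  1.7787] tool [-4.5489 -1.748  -4.3983]
```

View pics/scene3.png

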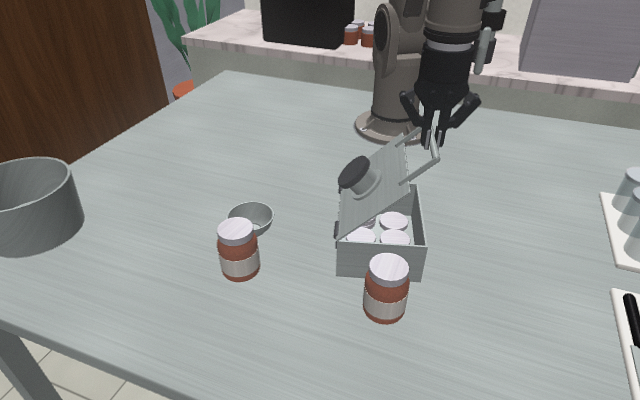

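The lid is about 45° open, with the bar in the pads at (432,145) px, and the jars and bowl have not moved. I'll continue.

Run:
```python
from h import *
print([(t,*map(float,yz(.8,t))) for t in (.82,.85,.89,.93,.97,1.01,1.05,1.1,1.15,1.2,1.25,1.3,1.35,1.4,1.45,1.5,1.54,1.57,1.59,1.6)])
print([(t,*map(float,yz(1.6,t))) for t in (1.62,1.64,1.67,1.7,1.73,1.76,1.79,1.82,1.85,1.88,1.91,1.94,1.96,1.98,2.0,2.02,2.04,2.05,2.06,2.07,2.08,2.09,2.1,2.11)])
```

```text
[(0.82, -3.0, 3.2), (0.85, -7.3, 8.2), (0.89, -12.9, 15.0), (0.93, -18.1, 22.1), (0.97, -23.1, 29.3), (1.01, -27.8, 36.8), (1.05, -32.2, 44.4), (1.1, -37.3, 54.2), (1.15, -41.8, 64.2), (1.2, -45.9, 74.4), (1.25, -49.4, 84.8), (1.3, -52.4, 95.4), (1.35, -54.9, 106.1), (1.4, -56.9, 117.0), (1.45, -58.3, 127.9), (1.5, -59.1, 138.8), (1.54, -59.4, 147.6), (1.57, -59.4, 154.2), (1.59, -59.3, 158.6), (1.6, -59.2, 160.8)]
[(1.62, 0.3, 4.4), (1.64, 0.6, 8.8), (1.67, 1.3, 15.3), (1.7, 2.1, 21.9), (1.73, 3.2, 28.4), (1.76, 4.5, 34.9), (1.79, 5.9, 41.3), (1.82, 7.6, 47.7), (1.85, 9.4, 54.1), (1.88, 11.4, 60.3), (1.91, 13.7, 66.6), (1.94, 16.1, 72.7), (1.96, 17.8, 76.8), (1.98, 19.5, 80.8), (2.0, 21.4, 84.8), (2.02, 23.4, 88.7), (2.04, 25.4, 92.6), (2.05, 26.4, 94.6), (2.06, 27.5, 96.5), (2.07, 28.6, 98.4), (2.08, 29.7, 100.3), (2.09, 30.8, 102.2), (2.1, 31.9, 104.1), (2.11, 33.1, 106.0)]
```

```bash
python3 -m jog '[[[0,-3,3],0],[[0,-7,8],0],[[0,-13,15],0],[[0,-18,22],0],[[0,-23,29],0],[[-1,-28,37],0],[[-1,-32,44],0],[[-1,-37,54],0],[[-1,-42,64],0],[[-1,-46,74],0],[[-1,-49.5,85],0],[[-1,-52.5,95.5],0],[[-2,-55,106],0],[[-2,-57,117],0],[[-2,-58,128],0],[[-2,-59,139],0],[[-2,-59.5,147.5],0],[[-2,-59.5,154],0],[[-2,-59.5,158.5],0],[[-2,-59,161],0]]'
python3 st.py 4 side scene
```

```text
t: 7.13
eef_pos: [0.5555, 0.0087, 0.2923]
tool_rot: [0.095, -0.092, 0.701, -0.701]
contact_force: [-0.1, -0.1, 12.3]
gripper_width: 0.119
7.1333 [0.5555 0.0087 0.2923] [ 0.2626 -0.9649 -0.0005] 0.1192434948409727 [-0.0896 -0.0977 12.3178] tool [  0.0678 -12.3182   0.0642]
```

View pics/scene4.png

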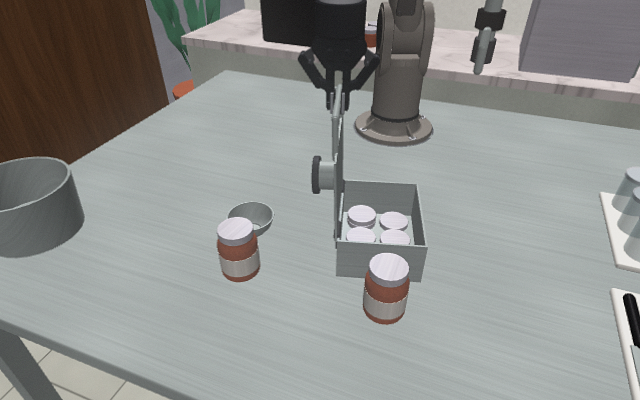

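View pics/side4.png

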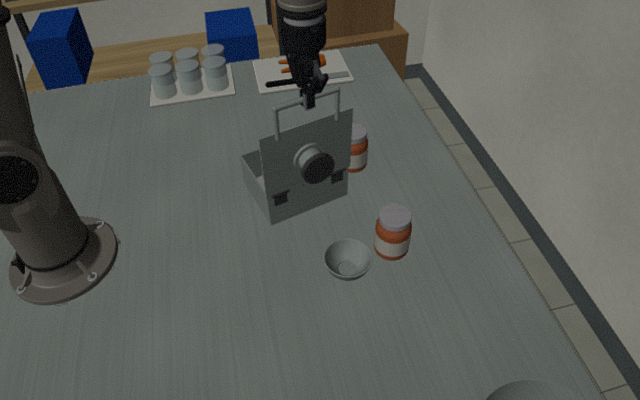

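The lid is just past upright: the plate edge is at x≈340 px in the scene view, and the side view shows the bar gripped at (308,97). An upward force of 12 N suggests the tool is about 1 mm low, so I'll raise it a little and go on towards the stop.

```bash
python3 -m jog '[[[0,-0.5,4],0],[[0,-0.5,9],0],[[0,0,15],0],[[0,1,22],0],[[0,2,28.5],0],[[0,3.5,35],0],[[0,5,41],0],[[0,6.5,47.5],0],[[0,8.5,54],0],[[0,10.5,60],0],[[0,12.5,66.5],0],[[0,15,72.5],0],[[0,17,77],0],[[0,18.5,81],0],[[0,20.5,85],0],[[0,22.5,88.5],0],[[0,22.5,88.5],0]]'
python3 st.py 5 side scene
python3 -m jog '[[[0,1,2],0],[[0,2,4],0],[[0,3,6],0],[[0,4,8],0],[[0,4,8],0]]'
python3 st.py 6 scene
```

```text
t: 8.65
eef_pos: [0.5794, -0.0772, 0.2673]
tool_rot: [-0.095, 0.092, -0.701, 0.701]
contact_force: [8.2, 0.4, 0.2]
gripper_width: 0.121
8.65 [ 0.5794 -0.0772  0.2673] [ 0.2624 -0.965   0.0011] 0.12117881323577773 [8.1956 0.4062 0.2116] tool [-8.0156 -0.1846  1.7587]
t: 9.17
eef_pos: [0.5814, -0.0842, 0.2634]
tool_rot: [0.095, -0.093, 0.701, -0.701]
contact_force: [8.2, 1.6, 0.6]
gripper_width: 0.121
9.1667 [ 0.5814 -0.0842  0.2634] [ 0.263  -0.9648  0.0003] 0.12144748762409013 [8.1902 1.6169 0.5568] tool [-8.3288 -0.5312  0.5946]
```

View pics/scene6.png

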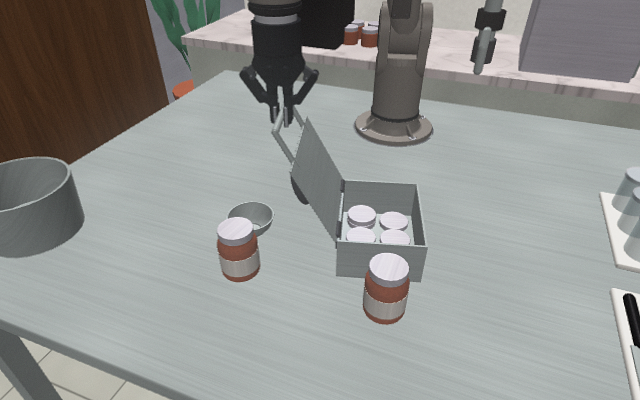

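Lid near 2.06 rad, leaning back clear of the bowl and jar_b. I'll creep onto the stop while watching the force.

```bash
for i in 1; do python3 -m jog '[[[-0.5,1,2],0],[[-1,2,4],0],[[-1,3,5.5],0],[[-1,3,5.5],0]]'; done
python3 st.py 7; python3 -m jog '[[[0,1,2],0],[[0,2,4],0],[[0,2,4],0]]'; python3 st.py 8; python3 -m jog '[[[0,1,2],0],[[0,2,4],0],[[0,2,4],0]]'; python3 st.py 9 scene
```

```text
t: 9.55
eef_pos: [0.583, -0.0896, 0.2599]
tool_rot: [-0.094, 0.093, -0.701, 0.701]
contact_force: [6.2, 0.1, -0.8]
gripper_width: 0.12
9.55 [ 0.583  -0.0896  0.2599] [ 0.2626 -0.9649  0.0002] 0.12038558797823105 [ 6.1593  0.0854 -0.7534] tool [-5.9647  0.7601  1.5351]
t: 9.8
eef_pos: [0.5837, -0.0921, 0.2584]
tool_rot: [0.094, -0.094, 0.702, -0.7]
contact_force: [4.6, 2.5, 3.3]
gripper_width: 0.121
9.8 [ 0.5837 -0.0921  0.2584] [ 0.2635 -0.9647 -0.0019] 0.12078297163166417 [4.6137 2.4728 3.3373] tool [-5.1047 -3.3312 -1.1762]
t: 10.05
eef_pos: [0.5838, -0.0921, 0.2582]
tool_rot: [0.095, -0.095, 0.703, -0.698]
contact_force: [-7.1, 12.3, 20.0]
gripper_width: 0.12
10.05 [ 0.5838 -0.0921  0.2582] [ 0.266  -0.9639 -0.0079] 0.1203372206862687 [-7.0599 12.3248 20.0204] tool [  3.5255 -19.9114 -13.9164]
```

The stop is reached: the last 4 mm commanded gave no motion, with about 24 N pushing back. The chord from the shut pose to here measures 381.4 mm, against 381.7 mm expected for 2.10 rad. Now I'll go back to 1.30.

```bash
python3 - <<'E'
from h import *
print([(t,round(float(yz(2.1,t)[0])+2.5,1),round(float(yz(2.1,t)[1])+4-0,1)) if 0 else (t,*[float(a) for a in yz(2.1,t)]) for t in (2.09,2.07,2.04,2.,1.96,1.92,1.88,1.84,1.8,1.76,1.72,1.68,1.64,1.6,1.56,1.52,1.48,1.44,1.4,1.37,1.34,1.32,1.3)])
from scipy.spatial.transform import Rotation
a=np.array([.5838,-.0921,.2582]);s=np.array([.4928,.2299,.0751]);ey=np.array([-.2645,.9644,0])
y,z=yz(2.1,1.3);print('target from stop',a-ey*z/1e3+[0,0,-y/1e3]); y,z=yz(0,1.3);print('from shut',s-ey*z/1e3+[0,0,-y/1e3])
E
python3 -m jog '[[[0,-1,-1.5],0],[[0,-2,-4],0],[[0,-2,-4],0]]'; python3 st.py 10
```

```text
[(2.09, -1.1, -1.9), (2.07, -3.4, -5.7), (2.04, -6.5, -11.5), (2.0, -10.5, -19.3), (1.96, -14.1, -27.3), (1.92, -17.5, -35.5), (1.88, -20.5, -43.8), (1.84, -23.1, -52.2), (1.8, -25.5, -60.6), (1.76, -27.4, -69.2), (1.72, -29.1, -77.9), (1.68, -30.4, -86.6), (1.64, -31.3, -95.3), (1.6, -31.9, -104.1), (1.56, -32.1, -112.9), (1.52, -32.0, -121.7), (1.48, -31.6, -130.5), (1.44, -30.8, -139.2), (1.4, -29.6, -148.0), (1.37, -28.5, -154.5), (1.34, -27.2, -161.0), (1.32, -26.2, -165.2), (1.3, -25.2, -169.5)]
target from stop [0.53896725 0.0713658  0.2834    ]
from shut [0.5364425 0.070774  0.2842   ]
t: 10.35
eef_pos: [0.5837, -0.0922, 0.2584]
tool_rot: [0.094, -0.094, 0.701, -0.7]
contact_force: [4.1, 4.1, 4.8]
gripper_width: 0.126
10.35 [ 0.5837 -0.0922  0.2584] [ 0.2638 -0.9646 -0.0008] 0.1263641420945523 [4.1498 4.0894 4.7819] tool [-5.0869 -4.7741 -2.8533]
```

```bash
python3 -m jog '[[[0,-1,-2],0],[[0,-3.5,-6],0],[[0,-6.5,-11.5],0],[[0,-10.5,-19.5],0],[[0,-14,-27.5],0],[[0,-17.5,-35.5],0],[[0,-20.5,-44],0],[[0,-23,-52],0],[[0,-25.5,-60.5],0],[[0,-27.5,-69],0],[[0,-29,-78],0],[[0,-30.5,-86.5],0],[[0,-31.5,-95.5],0],[[0,-32,-104],0],[[0,-32,-113],0],[[0,-32,-121.5],0],[[0,-31.5,-130.5],0],[[0,-31,-138],0],[[0,-30,-144],0],[[0,-29.5,-148],0]]'; python3 st.py 11
python3 -m jog '[[[0,0.5,-4],0],[[0,2,-10],0],[[0,3,-15],0],[[0,4,-19],0],[[0,4.5,-21.5],0],[[0,4.5,-21.5],0],[[0,4.5,-21.5],0],[[0,4.5,-21.5],0],[[0,4.5,-21.5],0],[[0,4.5,-21.5],0]]'; python3 st.py 12 scene side
```

```text
t: 12.02
eef_pos: [0.5435, 0.0495, 0.2878]
tool_rot: [-0.093, 0.094, -0.701, 0.701]
contact_force: [-1.8, -0.9, 7.1]
gripper_width: 0.123
12.0167 [0.5435 0.0495 0.2878] [ 0.2629 -0.9648  0.0002] 0.12336729490518848 [-1.78   -0.9445  7.1252] tool [ 1.9804 -7.121   0.445 ]
t: 12.85
eef_pos: [0.5376, 0.0701, 0.2828]
tool_rot: [-0.093, 0.095, -0.701, 0.701]
contact_force: [-2.0, 0.7, 5.3]
gripper_width: 0.123
12.85 [0.5376 0.0701 0.2828] [ 0.2626 -0.9649 -0.0001] 0.1232320785732403 [-2.0268  0.7328  5.339 ] tool [ 1.7788 -5.3337 -1.24  ]
```

View pics/scene12.png

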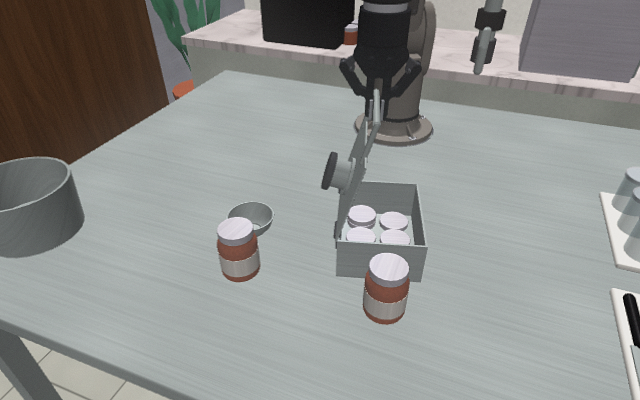

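The lid leans slightly towards shut. As an independent check, I'll fit the plate's angle from depth.

```bash
python3 - <<'E'
from station import *
from h import *
s=read_camera("side"); ey=np.array([-np.sin(YAW),np.cos(YAW)])
P=np.array([dep(s,u,v) for v in range(90,220) for u in range(235,370)])
l=(P[:,:2]-[.5547,.0234])@np.array([ey[1],-ey[0]]); r=(P[:,:2]-[.5547,.0234])@ey; z=P[:,2]-.09
m=(z>.02)&(z<.15)&(abs(l)<.095)&(abs(r-z/np.tan(1.3))<.02)&(abs(l)>.045)
print(m.sum()); 
for k in range(4): 
    c=np.polyfit(z[m],r[m],1); e=r-np.polyval(c,z); m&=abs(e)<.006
print("angle",np.pi/2-np.arctan(c[0]),m.sum(),c)
o=get_obs(); print(o['joint_vel'],o['contact_force'],o['gripper_width'])
E
python3 -m jog '[[[0,0,0],0],[[0,0,0],0],[[0,0,0],0],[[0,0,0],0],[[0,0,0],0],[[0,0,0],0]]'; python3 st.py 13
```

```text
2556
angle 1.3176587030217894 2553 [ 0.25868681 -0.00633636]
[-0.00069823  0.00173297  0.00110026 -0.0004873   0.00120408 -0.00139451
 -0.00025713] [-1.68019451 -0.09776035  6.16557318] 0.11897586198800215
t: 13.5
eef_pos: [0.5376, 0.0701, 0.2828]
tool_rot: [-0.093, 0.095, -0.701, 0.701]
contact_force: [-2.6, 0.2, 6.2]
gripper_width: 0.119
13.5 [0.5376 0.0701 0.2828] [ 0.2626 -0.9649 -0.0001] 0.11900714419543547 [-2.6311  0.2218  6.1549] tool [ 2.498  -6.1477 -0.9057]
```

```bash
python3 -c "
from station import *
print(hand_in())"
```

```text
the job is handed in; nothing more can be done
None
```

I swung the lid back to its stop and returned it to the balance point. I handed the job in at about 13.5 s with the gripper still holding the bar at a 40 N setting; no verdict came back.

- **Stop:** at the back, the last 4 mm commanded gave no motion and about 24 N pushed back. The distance travelled from shut was 381.4 mm, against 381.7 mm expected at 2.10 rad.
- **Balance angle:** the tool position gave about 1.304 rad. A plane fit to the side camera's depth gave 1.318 rad. They disagree by about 0.014 rad, but both lie inside 1.237 to 1.357, so I made no further correction.
- **Held still:** the tool position did not change over the last 0.65 s and joint speeds were under 0.002 rad/s. The remaining force on the tool was about 6 N, mostly vertical, which I left as it was.
- **Jars and bowl:** they looked unmoved in every scene view I checked, including the last at balance. I did not measure their positions again, and I saved the picture taken right at the stop but did not view it.

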